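# Set the stone dishes right and hold the tweezers ready at the mark

## Task

The two dishes for the bladder stones stand on each other's mats: swap them so that each stands upright and centred on the mat of its own colour (the grey mat is free for parking one). Then pick the sprung tweezers up from their rest, squeeze them until the red pointer stands in the green band of the gauge (tips about 12 mm apart), and finish while still holding them steady at that gap, with the tips a few centimetres above the middle of the yellow dish and touching nothing. Do not tip the dishes or disturb the other things on the bench.

Things in the scene. Friction and masses are not known exactly. Their poses are not given: they have to be found in the camera images.
- yellow_dish: Open round bright yellow dish with three small tan bladder stones lying in it (fixed in it): 50 mm across at the rim, 44 mm at the foot, 30 mm tall, wall 3 mm, about 80 g. Origin at the centre of its underside. Starts on the blue mat.
- blue_dish: Open round empty blue dish, same size and mass as the yellow one. Origin at the centre of its underside. Starts on the yellow mat.
- yellow_mat: Where the yellow dish belongs. Round flat yellow silicone mat, 80 mm across, 3 mm thick, fixed to the table. Origin at the centre of its underside (table height). It may lie at any of three places (two nearer the robot, left and middle; one farther out).
- blue_mat: Where the blue dish belongs. Round flat blue silicone mat, 80 mm across, 3 mm thick, fixed to the table. Origin at the centre of its underside (table height). It may lie at any of three places (two nearer the robot, left and middle; one farther out).
- grey_mat: Empty spare mat, where a dish can be parked during the swap. Round flat grey silicone mat, 80 mm across, 3 mm thick, fixed to the table. Origin at the centre of its underside (table height). It may lie at any of three places (two nearer the robot, left and middle; one farther out).
- rest: White fixed instrument rest: base plate 180 x 80 mm, 5 mm thick, with two cross ribs (8 mm thick, tops 30 mm above the table) at x = -67 and +80 mm along its own x axis; between them it is open down to the base plate. The tweezers lie across the ribs, their x axis along its x axis. Origin at the centre of its underside.
- tweezers: Sprung steel tweezers, 206 mm long, 65 g, lying on edge on the rest, arms side by side, to be squeezed level from above. Origin at the underside (30 mm above the table at the start), midway along the black finger pads; x axis to the tips (x = +115 mm; spring end and hinge at x = -85 mm), y across in the squeezing direction, z up. The -y arm is rigid in this frame, the +y arm is hinged. Gripped at the pads.
- pads (a point): Middle between the black finger pads at the marked gap: x = 0, y = 0, z = +7 mm in the tweezers' frame. Pads: x = -20 to +20 mm, 14 mm tall from the underside. Outer face of the -y pad at y = -9 mm; of the +y pad at about +17.5 mm relaxed, +9 mm at the marked gap. So 27 mm over the pads when relaxed, 18 mm at the marked gap, where the faces are parallel.
- gauge (a point): Middle of the 6 mm wide green band on the white gauge strip, which is fixed on the -y arm and crosses over the +y arm: x = +68, y = +7, z = +12 mm in the tweezers' frame. A red pointer on the +y arm moves beside it along y; pointer at the middle of the band = 12 mm between the tips.
- jaw (a joint): How far the tweezers are squeezed, rad: 0 relaxed (tips 32 mm apart), 0.10 marked gap (tips 12 mm apart), 0.16 shut; pointer in the green band from 0.08 to 0.12 (tips 16 to 8 mm). 0.01 rad is 2 mm at the tips, 0.85 mm over the pads. A spring opens it: on the pads about 2.4 N at first, 7 N at the mark, 10 N shut; a gripper told to close fully shuts it.
- tips (a point): The point midway between the tweezers' tips at the marked gap, x = +115, y = 0, z = +4 mm in the tweezers' frame (fixed in that frame).
- stain_bottle: Bystander: small amber bottle with black cap, 38 mm across, 75 mm tall, loose. Origin under its centre.
- swab_jar: Bystander: clear jar with red lid, 56 mm across, 70 mm tall, loose. Origin under its centre.
- slide_pack: Bystander: pack of glass slides, 78 x 28 x 12 mm, loose. Origin under its centre.
- wipes_tub: Bystander: tub with green lid, 130 x 130 mm, 62 mm tall, loose. Origin under its centre.
- marker: Bystander: white marker pen with blue cap, 127 mm long, 15 mm thick, lying loose. Origin under its middle, x axis along it to the cap.
There are look-alikes about, which are no part of the job. Several things have the shape of the tweezers; the one meant has the colours described above. Several things look just like the yellow_mat: the one meant starts farthest to the robot's left.

How it is judged:
On the way, in this order (a step that is already met when the one before it is completed fails the run):
1. both dishes stand upright on the mats of their own colour, let go, with the tweezers still on their rest (horizontal distance between yellow_dish and yellow_mat below 0.018 m and height (world z) of each of yellow_dish, blue_dish below 0.006 m and angle between each of yellow_dish, blue_dish's own z axis and vertical below 0.1 rad and horizontal distance between blue_dish and blue_mat below 0.018 m and contact force between the fingers and yellow_dish below 0.05 N and contact force between the fingers and blue_dish below 0.05 N and linear speed of each of yellow_dish, blue_dish below 0.02 m/s and distance of tweezers from where it was at the start of the episode below 0.03 m), for 0.2 s.
2. the tweezers are lifted clear of their rest by the gripper (height (world z) of tweezers above 0.045 m and contact force between tweezers and rest below 0.05 N and contact force between the fingers and tweezers above 1 N), for 0.2 s.
At the end, for the whole second after the job is handed in: Dishes upright, released, within 18 mm of the centre of the mat of their colour. Gripper alone holds the tweezers still, jaw 0.08 to 0.12 rad (tips 8 to 16 mm apart), tips within 20 mm of the yellow dish's centre seen from above and 50 to 130 mm above the table, tweezers' origin above 45 mm (all of step 2 and horizontal distance between yellow_dish and yellow_mat below 0.018 m and height (world z) of each of yellow_dish, blue_dish below 0.006 m and angle between each of yellow_dish, blue_dish's own z axis and vertical below 0.1 rad and horizontal distance between blue_dish and blue_mat below 0.018 m and contact force between each of the fingers, tweezers and yellow_dish below 0.05 N and contact force between each of the fingers, tweezers and blue_dish below 0.05 N and linear speed of each of yellow_dish, blue_dish below 0.02 m/s and value of joint jaw between 0.08 and 0.12 rad and velocity of joint jaw between -0.05 and 0.05 rad/s and horizontal distance between tips and yellow_dish below 0.02 m and height (world z) of tips between 0.05 and 0.13 m and linear speed of tweezers below 0.03 m/s and angular speed of tweezers below 0.2 rad/s and contact force between tweezers and stain_bottle below 0.05 N and contact force between tweezers and swab_jar below 0.05 N and contact force between tweezers and slide_pack below 0.05 N and contact force between tweezers and wipes_tub below 0.05 N and contact force between tweezers and marker below 0.05 N); the arm keeps its last pose, push and grip.
It fails at once if a dish is tipped by more than 0.5 rad (angle between any of yellow_dish, blue_dish's own z axis and vertical above 0.5 rad).
It fails at once if a bystander (bottle, jar, slide pack, tub or marker) is moved by more than 30 mm (distance of any of stain_bottle, swab_jar, slide_pack, wipes_tub, marker from where it was at the start of the episode above 0.03 m).
It also fails if it takes over 67 s, if anything falls off the work surface, if the arm or the gripper's body presses on something with over 40 N, if the wrist force passes 120 N, or if a joint passes its speed limit or range.

## Robot

A 6-joint arm with a two-finger parallel gripper is mounted at the origin on the work surface. World frame = base frame: x ahead of the robot, y to its left, z up, the work surface at z = 0. Lengths are in m, angles in rad, forces in N, time in s.
With the tool pointing down it reaches from about 0.35 to 0.975 m from the base axis. Payload 4.9 kg.
Tool frame: the origin (TCP) lies at the very end of the fingers, on their centre line; the grasp point (between the pads) lies 19 mm behind it (manip.grasp_offset is the distance from the TCP to the grasp point, in m); z points along the fingers, y is the line along which they close (so a half turn about z gives the same grasp; the last joint's range is limited). The gripper opens to 85 mm and grips with 20 to 120 N. Pads are 22 mm wide; open, the fingers measure 114 mm over their backs; the gripper's body (76 mm by 85 mm) begins 54 mm behind the grasp point. The pads swing forward as they close: fully open they stand 13 mm farther back than shut.
Start: joints at [1.228, 0.053, 1.613, -0, 1.476, -0.119], TCP at [0.139, 0.609, 0.203] pointing down, gripper open.
Joint ranges: [-3.01, 3.01], [-1.01, 2.22], [0.06, 2.58], [-1.02, 4.17], [0.09, 2.62], [-3.14, 3.14]. Speed limits (rad/s): [2.57, 2.57, 3.14, 3.14, 3.14, 3.14].

## Interface

Orientations are given as a unit quaternion [w, x, y, z].
In Python, from plant import manip, eyes, job_done, models gives the robot as it stands.
- The arm moves only by the tool servo_tool, never from a script. Its argument "motion" is one flat list of numbers, 5 for each row, row after row: the opening, from -1 (shut) to 1 (fully open), then the shift along the tool's x, y, z normalised to -1 to 1, where 1 is 120 mm, then the turn about the tool's z normalised to -1 to 1, where 1 is 45 degrees. A call has 1 to 5 rows; each row is the pose to reach, as a shift and turn from the pose commanded when the call began, along the tool's axes at that moment; what a row does not reach only later rows make up. A row lasts 1/8 s, in which the tool goes at most 62.5 mm and 10.7 degrees, less where a joint would pass 70% of its speed; a pose out of reach is approached as far as the arm can. A call with a number of a shift or a turn outside -1 to 1 is refused whole. A call with a gripper value outside its range is refused whole. The fingers move at their own pace and stop on an object; the grip force is fixed at half the most. Time passes only in rows, so rows that repeat a pose let the fingers close. It gives the time, the measured TCP pose, the force, the opening and the grip force at its end, in the units of the state.
- manip.state(): the state, without advancing time (a new reading comes with each control period).
- eyes.grab_frame(name): name is "scene" or "top"; returns (picture, depth): 480x640x3 uint8, red, green, blue; 480x640 float32, m along the optical axis (not along the pixel's ray), 0 where there is no reading.
- eyes.camera_params(name): a dict with "fov_y" (degrees; the focal length in pixels is half the picture's height over the tangent of half this angle, whatever the lens; pixels are square), "cx", "cy" (the principal point, pixels), "pose" (4x4, takes a point from camera to world coordinates). Camera axes: x right, y up, looking along -z (the intrinsics and any distortion apply to the point x, -y, -z); pixel columns grow to the right and rows downward; lengths in m; the calibration is good to about 2 mm. A picture is of the moment at which its call begins. camera_params takes no time and is no camera call.
- job_done(): hands the job in; it is judged then, once.
Trained networks look in the newest picture that a camera, given by its name, has taken for a name from the list of things; names that differ only in an ending like _2 or _b are one class to them, and where a whole thing is asked for, a point or a joint stands for the part that bears it (a point fixed in the world has none). Each returns a list of dicts, best first, with "p" (0 to 1); they miss things now and then, are a little off and sometimes report something else, mostly with a low value. They report only what shows in the picture. A call takes as long as a camera call. They do not tell look-alikes from the thing itself.
- models.regions_of(camera, label): "mask" (480x640 bool, what is visible of it) and "pixel" ([column, row] in pixels, amid what is visible of it).
The state is a dict: "time": time; "joint_pos": joint angles; "joint_vel": joint speeds; "joint_efforts": joint torques, N m; "tool_pos": TCP position; "tool_rot": TCP orientation; "contact_force": force on the tool from outside, world axes, zero at the start; "ft_torque": the same for the moment, N m; "gripper_width": opening from 0.0 (shut) to 1.0 (fully open); "grasp_force": force on a finger pad.
Only numpy, scipy, OpenCV 4.12 (cv2) and the standard library are available. Lean on these libraries where they do the work, as an engineer would, in place of code of your own. Each camera call takes 0.05 s, during which the arm holds its last target. There are 200 camera calls.

## Working session

There is one attempt and no reset: what is moved stays moved. The work goes in short steps, Python scripts to look and compute and a tool call to move; the robot and the scene stay as the last step left them, time stands still between calls to the robot, and variables do not carry over. Pictures are saved under pics/ and viewed, at most 10 in all, crops included, and the job is handed in when it is done.

Besides the shell and the picture viewer there is one more tool, called after ">>>" as name(argument=value, ...) on one line, values as JSON. servo_tool: Moves the arm, as the interface text tells. Its arguments: {"type":"object","properties":{"motion":{"type":"array","items":{"type":"number","minimum":-1,"maximum":1}}},"required":["motion"]}

```bash
mkdir -p pics; ls; cat > h.py <<'E'
import numpy as np, cv2
from plant import manip, eyes, job_done, models
def K(n):
    c=eyes.camera_params(n); f=240/np.tan(np.radians(c['fov_y'])/2); return f,c['cx'],c['cy'],np.array(c['pose']),c
def world(n,px,d):
    f,cx,cy,T,_=K(n); px=np.atleast_2d(px).astype(float); d=np.atleast_1d(d)
    p=np.c_[(px[:,0]-cx)/f*d,-(px[:,1]-cy)/f*d,-d,np.ones(len(d))]; return (p@T.T)[:,:3]
def ray_z(n,px,z):
    a=world(n,px,np.ones(len(np.atleast_2d(px)))); o=K(n)[3][:3,3]; return o+(a-o)*((z-o[2])/(a[:,2]-o[2]))[:,None]
def proj(n,P):
    f,cx,cy,T,_=K(n); q=(np.atleast_2d(P)-T[:3,3])@T[:3,:3]; return np.c_[cx+f*q[:,0]/-q[:,2],cy-f*q[:,1]/-q[:,2]]
def mask_world(n,m,D):
    v,u=np.nonzero(m&(D>0)); return world(n,np.c_[u,v],D[v,u])
E
python3 - <<'E'
from h import *
s=manip.state(); print(s['time'],s['tool_pos'],s['tool_rot'],s['gripper_width'],manip.grasp_offset)
for n in ('scene','top'):
    I,D=eyes.grab_frame(n); cv2.imwrite(f'pics/{n}0.png',I[:,:,::-1]); np.savez(f'{n}0.npz',I=I,D=D)
    c=eyes.camera_params(n);print(n,{k:v for k,v in c.items() if k!='pose'},np.round(c['pose'],3).tolist())
    for l in ['yellow_dish','blue_dish','yellow_mat','blue_mat','grey_mat','rest','tweezers','stain_bottle','swab_jar','slide_pack','wipes_tub','marker']:
        for r in models.regions_of(n,l):
            P=mask_world(n,r['mask'],D); print(n,l,round(r['p'],2),np.round(r['pixel']),r['mask'].sum(), np.round(np.median(P,0),3) if len(P) else None, np.round(np.percentile(P,[2,98],axis=0),3).tolist() if len(P) else None)
print(manip.state()['time'])
E
```

```text
pics
0.0 [0.13846893 0.60877488 0.20207857] [-2.48728677e-04  1.11670238e-01  9.93744792e-01 -9.92634506e-04] 1.0005505503949377 0.0187
scene {'fov_y': 54.81864233394768, 'cx': 324.6235313886853, 'cy': 240.06551664230864} [[0.731, -0.533, 0.426, 0.971], [0.682, 0.576, -0.45, -0.53], [-0.006, 0.619, 0.785, 0.875], [0.0, 0.0, 0.0, 1.0]]
scene yellow_dish 0.76 [333. 222.] 405 [0.484 0.02  0.017] [[0.461, -0.007, -0.001], [0.509, 0.04, 0.034]]
scene blue_dish 0.61 [420. 238.] 417 [0.666 0.122 0.017] [[0.645, 0.092, 0.0], [0.691, 0.141, 0.033]]
scene yellow_mat 0.91 [424. 248.] 351 [0.689 0.105 0.001] [[0.636, 0.081, -0.002], [0.709, 0.153, 0.005]]
scene yellow_mat 0.56 [370. 259.] 763 [0.615 0.002 0.001] [[0.579, -0.033, -0.002], [0.65, 0.039, 0.004]]
scene blue_mat 0.84 [325. 235.] 356 [ 0.49  -0.005  0.001] [[0.446, -0.027, -0.002], [0.52, 0.039, 0.004]]
scene grey_mat 0.88 [391. 189.] 541 [0.515 0.208 0.001] [[0.478, 0.174, -0.003], [0.55, 0.246, 0.004]]
scene grey_mat 0.69 [458. 187.] 625 [0.659 0.283 0.047] [[0.633, 0.272, 0.004], [0.68, 0.317, 0.07]]
scene rest 0.91 [251. 303.] 241
[... 2297 characters left out ...]
[257. 176.] 378 [0.669 0.118 0.009] [[0.644, 0.092, 0.004], [0.688, 0.137, 0.035]]
top stain_bottle 0.53 [339. 166.] 287 [ 0.677 -0.068  0.05 ] [[0.665, -0.086, 0.0], [0.699, -0.051, 0.077]]
top swab_jar 0.64 [173. 184.] 726 [0.648 0.293 0.068] [[0.625, 0.272, -0.001], [0.687, 0.341, 0.073]]
top slide_pack 0.96 [339. 287.] 364 [ 0.41  -0.07   0.012] [[0.397, -0.106, 0.009], [0.423, -0.034, 0.016]]
top wipes_tub 0.71 [257. 175.] 375 [0.669 0.118 0.009] [[0.643, 0.093, 0.004], [0.688, 0.137, 0.035]]
top marker 0.7 [151. 268.] 441 [0.465 0.356 0.012] [[0.4, 0.344, -0.002], [0.521, 0.37, 0.017]]
top marker 0.62 [174. 184.] 677 [0.647 0.291 0.068] [[0.625, 0.272, 0.011], [0.673, 0.32, 0.073]]
1.3
```

```bash
python3 - <<'E'
import cv2,numpy as np
t=cv2.imread('pics/top0.png');s=cv2.imread('pics/scene0.png')
cv2.imwrite('pics/tc.png',cv2.resize(t[120:360,130:550],(800,457),interpolation=3))
E
```

```text
(no output)
```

View pics/scene0.png

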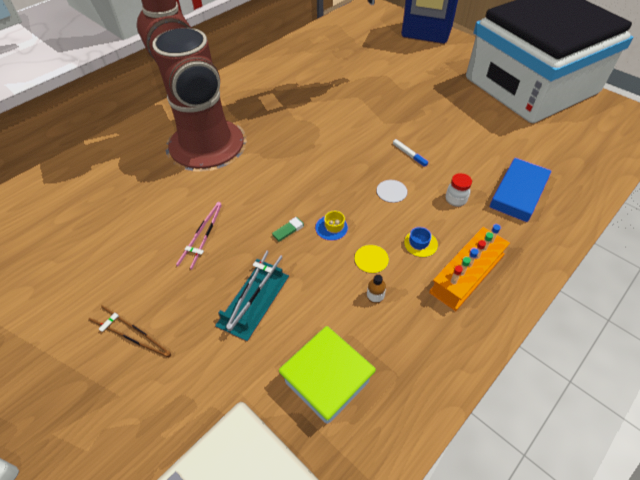

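View pics/tc.png

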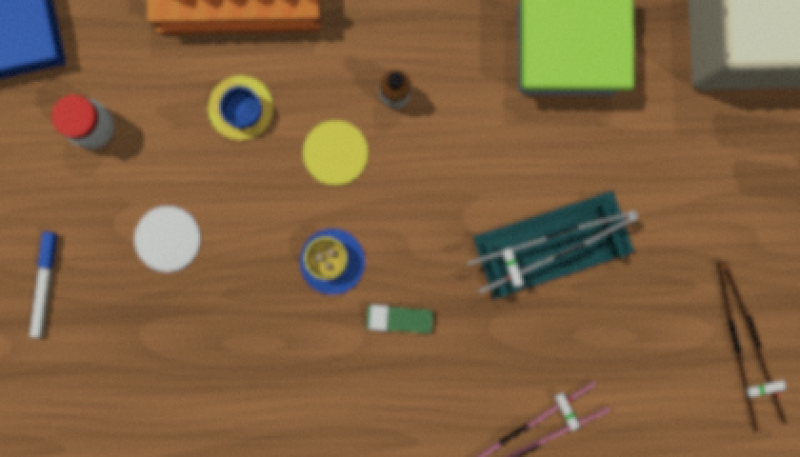

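The tweezers look-alikes in the scene view are:
- pink at (202,241)
- brown at (123,334)
- steel on the rest at (251,290); this one fits the description, since it is steel, has black pads and lies on the rest.

The empty yellow mats in the top view are (256,176) under the blue dish and (307,199). The first is farther left and has the blue dish on it, so it is the one meant.

```bash
cat > m.py <<'E'
from h import *
HUE={'yellow':(22,34,120),'blue':(105,125,120)}
def meas(n,I,D,boxes):
    H=cv2.cvtColor(I,cv2.COLOR_RGB2HSV)
    v,u=np.mgrid[:480,:640]; W=world(n,np.c_[u.ravel(),v.ravel()],D.ravel()).reshape(480,640,3)
    for name,col,(x,y),zr in boxes:
        m=(np.hypot(W[...,0]-x,W[...,1]-y)<.06)&(D>0)&(W[...,2]>zr[0])&(W[...,2]<zr[1])
        if col=='grey': m&=H[...,1]<60
        else: a,b,s=HUE[col]; m&=(H[...,0]>=a)&(H[...,0]<=b)&(H[...,1]>s)
        m=cv2.morphologyEx(m.astype(np.uint8),cv2.MORPH_OPEN,np.ones((2,2)))>0
        P=W[m]
        if len(P)<8: print(n,name,'few');continue
        c,r=cv2.minEnclosingCircle(P[:,:2].astype(np.float32)); print(n,name,np.round(c,4),round(r,4),len(P),'z',np.round(np.percentile(P[:,2],[5,50,95]),4))
E
python3 - <<'E'
from m import *
B=[('ymat','yellow',(.671,.119),(-.01,.009)),('bmat','blue',(.482,.008),(-.01,.009)),('gmat','grey',(.513,.21),(-.01,.012)),
('ydish','yellow',(.485,.018),(.024,.045)),('bdish','blue',(.668,.117),(.024,.045))]
for n in('scene','top'):
    f=np.load(n+'0.npz'); meas(n,f['I'],f['D'],B)
f=np.load('top0.npz');I,D=f['I'],f['D']
v,u=np.mgrid[:480,:640]; W=world('top',np.c_[u.ravel(),v.ravel()],D.ravel()).reshape(480,640,3)
H=cv2.cvtColor(I,cv2.COLOR_RGB2HSV)
m=(H[...,0]<16)&(H[...,1]>190)&(W[...,2]>.02)&(D>0);P=W[m];P=P[P[:,1]<.3];print('rack',np.percentile(P,[1,99],axis=0).round(3))
# rest outline (teal) and tweezers
for n in('scene','top'):
    f=np.load(n+'0.npz');I,D=f['I'],f['D'];H=cv2.cvtColor(I,cv2.COLOR_RGB2HSV)
    W=world(n,np.c_[u.ravel(),v.ravel()],D.ravel()).reshape(480,640,3)
    m=(np.hypot(W[...,0]-.495,W[...,1]+.258)<.13)&(H[...,0]>80)&(H[...,0]<105)&(H[...,1]>120)&(D>0)
    P=W[m].astype(np.float32);Q=P[P[:,2]<.012];print(n,'rest',cv2.minAreaRect(Q[:,:2]),'low z',np.median(Q[:,2]),'rib',np.percentile(P[:,2],[95,99]))
I=np.load('top0.npz')['I'];cv2.imwrite('pics/tw.png',cv2.resize(I[215:295,360:490,::-1],(780,480),interpolation=2))
E
```

```text
scene ymat [ 0.8264 -0.1835] 0.3753 362 z [-0.0024  0.0011  0.0049]
scene bmat [0.4862 0.0103] 0.0391 304 z [-0.0015  0.0012  0.004 ]
scene gmat [ 0.7357 -0.1386] 0.4565 549 z [-0.0025  0.0008  0.0038]
scene ydish [ 0.7242 -0.2327] 0.3863 115 z [0.0171 0.0259 0.0329]
scene bdish [0.6695 0.1265] 0.0375 115 z [0.0059 0.0265 0.0318]
top ymat [0.67   0.1178] 0.041 480 z [-0.0008  0.0027  0.0059]
top bmat [0.4787 0.0083] 0.0382 368 z [-0.0001  0.0029  0.0057]
top gmat [0.4897 0.107 ] 0.1432 976 z [-0.0008  0.0028  0.006 ]
top ydish few
top bdish few
rack [[ 0.027 -0.068  0.031]
 [ 0.803  0.275  0.127]]Traceback (most recent call last):
  File "<stdin>", line 15, in <module>
cv2.error: OpenCV(4.12.0) /io/opencv/modules/imgproc/src/convhull.cpp:143: error: (-215:Assertion failed) total >= 0 && (depth == CV_32F || depth == CV_32S) in function 'convexHull'
```

>>> servo_tool(motion=[1,0,0,0,0])

```text
time: 1.42
tool_pos: [0.1387, 0.6094, 0.2033]
tool_rot: [-0.0, 0.112, 0.994, -0.0]
contact_force: [-0.3, 0.1, -0.4]
gripper_width: 1.004
grasp_force: 0.0
```

>>> servo_tool(motion=[1,-0.34,-0.35,0,-0.142,1,-0.67,-0.7,0,-0.285,1,-0.67,-0.7,0,-0.285])

```text
time: 1.8
tool_pos: [0.1998, 0.5073, 0.203]
tool_rot: [0.0, 0.002, 1.0, -0.0]
contact_force: [-0.2, 0.0, 0.4]
gripper_width: 1.003
grasp_force: 0.0
```

>>> servo_tool(motion=[1,-0.239,-0.41,0,0,1,-0.478,-0.819,0,0])

```text
time: 2.05
tool_pos: [0.2561, 0.411, 0.2036]
tool_rot: [0.0, -0.001, 1.0, 0.0]
contact_force: [0.9, -0.2, -0.3]
gripper_width: 1.0
grasp_force: 0.0
```

>>> servo_tool(motion=[1,-0.239,-0.41,0,0,1,-0.478,-0.819,0,0])

```text
time: 2.3
tool_pos: [0.3138, 0.3123, 0.2038]
tool_rot: [0.0, -0.0, 1.0, 0.0]
contact_force: [0.8, 0.4, 0.1]
gripper_width: 0.999
grasp_force: 0.0
```

>>> servo_tool(motion=[1,-0.239,-0.41,0,0,1,-0.478,-0.819,0,0])

```text
time: 2.55
tool_pos: [0.3715, 0.2139, 0.2039]
tool_rot: [0.001, -0.0, 1.0, 0.0]
contact_force: [0.2, 1.2, -0.5]
gripper_width: 1.0
grasp_force: 0.0
```

>>> servo_tool(motion=[1,-0.239,-0.41,0,0,1,-0.478,-0.819,0,0,1,-0.478,-0.819,0,0])

```text
time: 2.92
tool_pos: [0.4295, 0.1143, 0.2037]
tool_rot: [0.0, 0.003, 1.0, -0.0]
contact_force: [-0.7, 0.9, 0.2]
gripper_width: 0.999
grasp_force: 0.0
```

```bash
cat > pic.py <<'E'
from m import *
import sys
def comp(m):
    n,l,s,_=cv2.connectedComponentsWithStats(m.astype(np.uint8)); return l==1+np.argmax(s[1:,4]) if n>1 else m
v,u=np.mgrid[:480,:640]; UV=np.c_[u.ravel(),v.ravel()]
def rest():
  for n in('scene','top'):
    f=np.load(n+'0.npz');I,D=f['I'],f['D'];H=cv2.cvtColor(I,cv2.COLOR_RGB2HSV)
    W=world(n,UV,D.ravel()).reshape(480,640,3)
    m=(np.hypot(W[...,0]-.495,W[...,1]+.258)<.13)&(H[...,0]>80)&(H[...,0]<105)&(H[...,1]>90)&(H[...,2]<150)&(D>0)
    P=W[comp(m)].astype(np.float32);print(n,len(P));Q=P[(P[:,2]<.012)][:,:2].astype(np.float32)
    if len(Q)>5: print('rest',cv2.minAreaRect(Q))
E
python3 - <<'E'
from pic import *
rest()
f=np.load('top0.npz');I,D=f['I'],f['D']
cv2.imwrite('pics/tw.png',cv2.resize(I[215:295,360:490,::-1],(780,480),interpolation=2))
W=world('top',UV,D.ravel()).reshape(480,640,3)
print('rack h',W[120:140,215:290,2].max(), W[120:140,215:290,0].max(),D[132,230])
E
```

```text
scene 1665
rest ((0.49691376090049744, -0.25758790969848633), (0.080099917948246, 0.17819206416606903), 17.494274139404297)
top 1071
rest ((0.507678210735321, -0.2533327341079712), (0.04947058856487274, 0.1746186465024948), 17.15556526184082)
rack h 1.0073436497510622 0.7900389607057745 1.010428
```

View pics/tw.png

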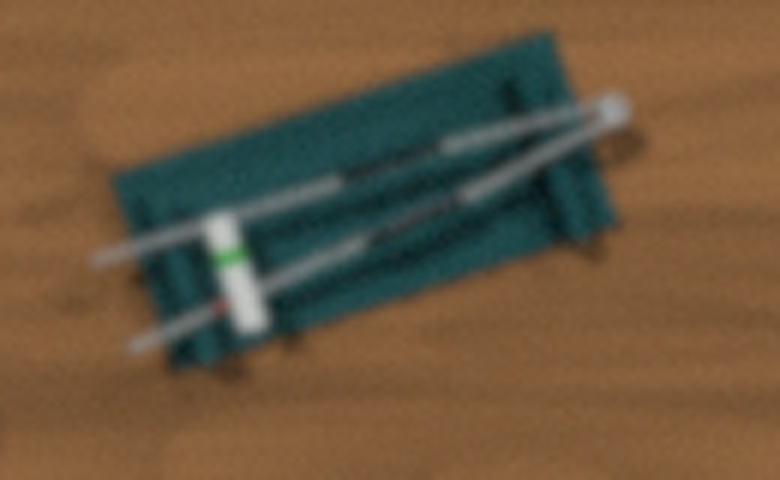

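The crop shows steel tweezers on the teal rest. The black pads are at crop (390,163) and (415,220), the red pointer at (220,308) and the green band at (230,257). The tips point left, so this is the right instrument.

>>> servo_tool(motion=[1,-0.23,-0.4,0.3,0,1,-0.463,-0.807,0.6,0,1,-0.463,-0.807,0.8,0,1,-0.463,-0.807,0.8,0])

```text
time: 3.42
tool_pos: [0.4816, 0.0208, 0.1047]
tool_rot: [-0.003, -0.0, 1.0, 0.001]
contact_force: [0.6, 0.1, -0.0]
gripper_width: 1.001
grasp_force: 0.0
```

```bash
python3 - <<'E'
from pic import *
s=manip.state(); print(s['tool_pos'])
I,D=eyes.grab_frame('scene')
p=proj('scene',[[.485,.0175,.033],s['tool_pos']]).round();print(p)
cv2.imwrite('pics/a.png',cv2.resize(I[140:300,230:443,::-1],(799,600)))
print(ray_z('top',[[427,246.8]],.044), ray_z('top',[[360+612/6,215+108/6]],.042))
E
```

```text
[0.48155432 0.02084336 0.10470255]
[[334. 218.]
 [334. 196.]]
[[ 0.4965623  -0.26339634  0.044     ]] [[ 0.52559458 -0.34259352  0.042     ]]
```

View pics/a.png

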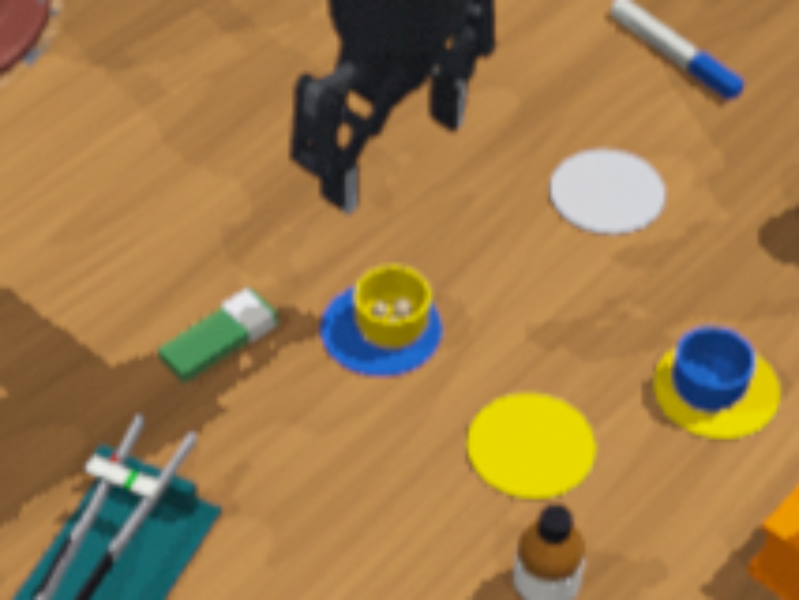

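The view shows the open gripper above the yellow dish. Its rim is at crop (392,290), and the expected tool point lines up with it. I'll descend and grip.

>>> servo_tool(motion=[1,0,0,0.3,0,1,0,0,0.6,0,1,0,0,0.78,0,1,0,0,0.78,0])

```text
time: 3.98
tool_pos: [0.483, 0.0211, 0.0138]
tool_rot: [-0.001, -0.001, 1.0, 0.0]
contact_force: [0.1, -0.9, 0.1]
gripper_width: 1.007
grasp_force: 0.0
```

>>> servo_tool(motion=[0.1,0,0,0,0,-0.2,0,0,0,0,-0.5,0,0,0,0,-0.5,0,0,0,0,-0.5,0,0,0,0])

```text
time: 4.6
tool_pos: [0.4835, 0.0196, 0.0138]
tool_rot: [0.0, 0.0, 1.0, -0.0]
contact_force: [-0.3, 0.7, -0.7]
gripper_width: 0.25
grasp_force: 0.0
```

```bash
python3 - <<'E'
from pic import *
I,D=eyes.grab_frame('scene')
cv2.imwrite('pics/b.png',cv2.resize(I[170:260,270:390,::-1],(800,600),interpolation=2))
print(manip.state()['time'],manip.state()['gripper_width'],manip.state()['grasp_force'])
E
```

```text
4.65 0.25235859633797864 0.0
```

View pics/b.png

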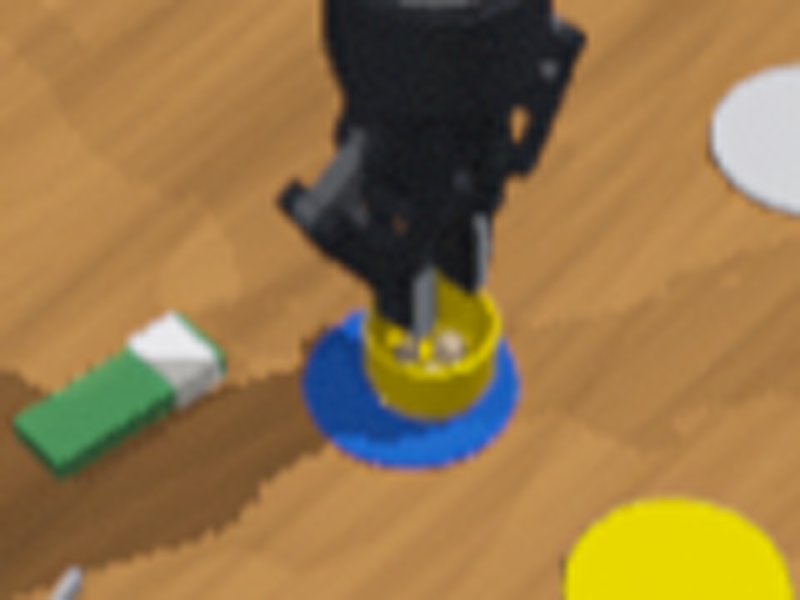

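The fingers closed inside the rim without touching it: when open they stand too high. I'll raise, pre-open partly and go deeper.

>>> servo_tool(motion=[-0.5,0,0,-0.25,0,-0.5,0,0,-0.5,0,0.65,0,0,-0.5,0,0.65,0,0,-0.5,0,0.65,0,0,-0.5,0])

```text
time: 5.28
tool_pos: [0.4823, 0.0198, 0.0721]
tool_rot: [-0.001, 0.0, 1.0, 0.0]
contact_force: [-0.3, -1.0, -1.1]
gripper_width: 0.825
grasp_force: 0.0
```

```bash
cat > dish.py <<'E'
from pic import *
def dish(n,l,x,y):
    I,D=eyes.grab_frame(n)
    for r in models.regions_of(n,l)[:3]:
        P=mask_world(n,r['mask'],D); P=P[np.hypot(P[:,0]-x,P[:,1]-y)<.06]
        if len(P)>50: print(n,l,round(r['p'],2),r['mask'].sum(),(np.percentile(P,[2,98],axis=0).sum(0)/2).round(4),np.percentile(P,[2,98],axis=0).round(3).tolist())
    return I,D
E
python3 - <<'E'
from dish import *
dish('scene','yellow_dish',.485,.018)
s=manip.state();print(s['tool_pos'],s['gripper_width'])
E
```

```text
scene yellow_dish 0.61 374 [0.4863 0.0171 0.0182] [[0.463, -0.007, 0.003], [0.51, 0.041, 0.033]]
[0.48256521 0.01978956 0.07240458] 0.8266552969427348
```

>>> servo_tool(motion=[0.65,-0.02,-0.02,0.2,0,0.65,-0.02,-0.02,0.4,0,0.65,-0.02,-0.02,0.57,0,0.65,-0.02,-0.02,0.57,0])

```text
time: 5.88
tool_pos: [0.4836, 0.0176, 0.0029]
tool_rot: [-0.003, -0.0, 1.0, 0.0]
contact_force: [0.0, 0.0, 0.1]
gripper_width: 0.824
grasp_force: 0.0
```

>>> servo_tool(motion=[0.2,0,0,0,0,0,0,0,0,0,0,0,0,0,0,0,0,0,0,0])

```text
time: 6.38
tool_pos: [0.4862, 0.0173, 0.0058]
tool_rot: [0.0, -0.0, 1.0, -0.0]
contact_force: [0.8, -1.0, -0.3]
gripper_width: 0.501
grasp_force: 0.0
```

```bash
python3 - <<'E'
from dish import *
I,D=dish('scene','yellow_dish',.485,.018)
cv2.imwrite('pics/c.png',cv2.resize(I[180:250,290:383,::-1],(797,600),interpolation=2))
s=manip.state();print(s['tool_pos'],s['gripper_width'],s['grasp_force'],s['time'])
x,y,z=s['tool_pos'];P=[[x,y-.0213,z],[x,y+.0213,z],[x,y,z],[x,y,z+.1]]
print(((proj('scene',P)-[290,180])*8.57).round())
E
```

```text
scene yellow_dish 0.6 380 [0.4826 0.0061 0.0013] [[0.445, -0.027, -0.003], [0.52, 0.04, 0.006]]
scene yellow_dish 0.58 277 [0.4888 0.0164 0.0177] [[0.468, -0.008, 0.001], [0.509, 0.04, 0.034]]
[0.48600605 0.01727586 0.00554107] 0.4999587184848036 0.0 6.475
[[328. 433.]
 [428. 349.]
 [378. 390.]
 [382. 149.]]
```

View pics/c.png

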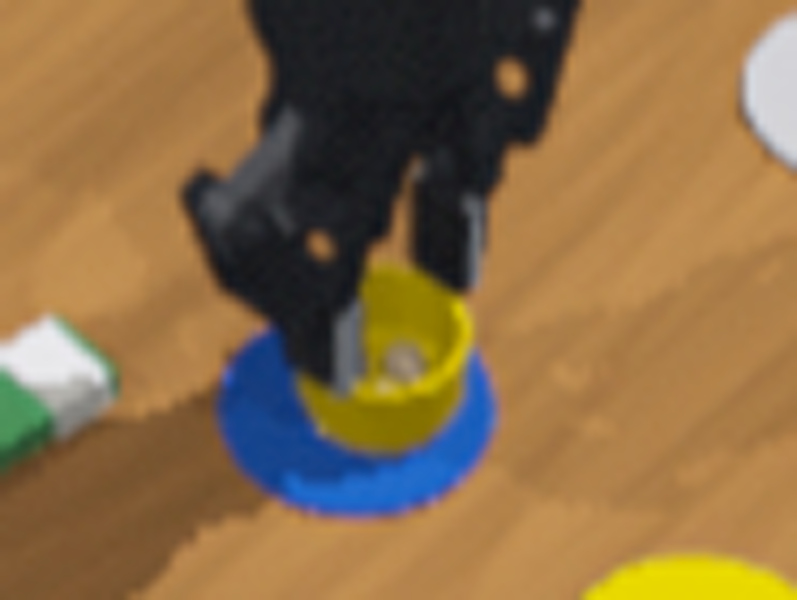

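```bash
python3 - <<'E'
from pic import *
for n in('scene','top'):
    I,D=eyes.grab_frame(n); W=world(n,UV,D.ravel()).reshape(480,640,3)
    m=(I.max(2)<60)&(D>0)&(np.abs(W[...,0]-.486)<.02)&(np.abs(W[...,1]-.017)<.07)
    if n=='scene':
        for (a,b) in [(335,385),(345,380),(345,330),(310,350),(470,270),(430,270),(390,270),(465,330),(310,400)]:
            c,r=int(a/8.57+290),int(b/8.57+180); print((a,b),I[r,c],W[r,c].round(4))
    P=W[m]; 
    for lo,hi in((-.09,0),(0,.017),(.017,.034),(.034,.1)):
        Q=P[(P[:,1]>=lo)&(P[:,1]<hi)]; print(n,lo,len(Q),np.sort(Q[:,2])[:6].round(4) if len(Q) else '')
E
```

```text
(335, 385) [86 88 93] [ 0.4951 -0.0113  0.0435]
(345, 380) [108 110 114] [ 0.4974 -0.0103  0.0444]
(345, 330) [105 109 113] [ 0.4986 -0.0117  0.068 ]
(310, 350) [30 28 32] [ 0.492  -0.0182  0.0614]
(470, 270) [53 55 59] [0.4988 0.0374 0.0521]
(430, 270) [37 32 25] [0.4863 0.0374 0.0427]
(390, 270) [161 135  21] [0.4689 0.0389 0.0282]
(465, 330) [212 189  10] [0.4997 0.0373 0.0275]
(310, 400) [133 114  20] [ 0.4811 -0.0066  0.0208]
scene -0.09 995 [0.0414 0.0458 0.0464 0.0465 0.0485 0.0488]
scene 0 24 [0.1157 0.1208 0.1244 0.1311 0.1327 0.1329]
scene 0.017 46 [0.1019 0.1043 0.1048 0.106  0.1062 0.1063]
scene 0.034 207 [0.038  0.0417 0.0424 0.0427 0.0429 0.0436]
top -0.09 88 [0.3276 0.329  0.3301 0.3302 0.3305 0.3312]
top 0 0 
top 0.017 0 
top 0.034 93 [0.335  0.3359 0.3363 0.3363 0.3364 0.3365]
```

Depth shows that the real fingertips are at z≈0.042 while the reported TCP z is 0.0055, so they are about 36 mm behind it and above the rim. I'll open and go about 28 mm lower, watching the force.

>>> servo_tool(motion=[0.65,0,0,0,0,0.65,0,0,0,0,0.65,0,0,0.1,0,0.65,0,0,0.15,0,0.65,0,0,0.15,0])

```text
time: 7.2
tool_pos: [0.4848, 0.0174, -0.0139]
tool_rot: [-0.001, 0.0, 1.0, 0.0]
contact_force: [-0.1, -0.6, -0.0]
gripper_width: 0.829
grasp_force: 0.0
```

```bash
cat > fing.py <<'E'
from pic import *
def fing(n='scene',save=None):
    s=manip.state();x,y,z=s['tool_pos'];print('tcp',np.round(s['tool_pos'],4),s['gripper_width'],s['contact_force'],s['time'])
    I,D=eyes.grab_frame(n); W=world(n,UV,D.ravel()).reshape(480,640,3)
    m=(I.max(2)<125)&(np.ptp(I.astype(int),axis=2)<25)&(D>0)&(np.abs(W[...,0]-x)<.02)&(np.abs(W[...,1]-y)<.07)&(W[...,2]<z+.075)&(W[...,2]>.008)
    P=W[m]
    for sg in(-1,1):
        Q=P[(P[:,1]-y)*sg>0]
        if len(Q)>5: print(sg,len(Q),'lowest',np.sort(Q[:,2])[:5].round(4),'y',np.percentile(Q[Q[:,2]<np.sort(Q[:,2])[0]+.02][:,1],[2,98]).round(4),'x',np.percentile(Q[:,0],[2,98]).round(4))
    return I,D
E
python3 -c "
from fing import *
fing()"
```

```text
tcp [ 0.4848  0.0174 -0.0139] 0.8291973131073894 [-0.12442175 -0.62749178 -0.02846135] 7.2
-1 52 lowest [0.0268 0.0278 0.0279 0.0305 0.0312] y [-0.0333 -0.0187] x [0.485  0.4978]
1 79 lowest [0.027  0.0275 0.0276 0.0286 0.0286] y [0.0504 0.0586] x [0.4788 0.4976]
```

>>> servo_tool(motion=[0.65,0,0,0.07,0,0.65,0,0,0.07,0,0.2,0,0,0.07,0,0,0,0,0.07,0,0,0,0,0.07,0])

```text
time: 7.88
tool_pos: [0.4865, 0.0172, -0.0205]
tool_rot: [0.001, 0.0, 1.0, -0.0]
contact_force: [-0.3, -0.0, 2.9]
gripper_width: 0.562
grasp_force: 61.9
```

>>> servo_tool(motion=[0,0,0,0,0,0,0,0,0,0])

```text
time: 8.12
tool_pos: [0.4865, 0.0172, -0.0205]
tool_rot: [0.001, -0.0, 1.0, -0.0]
contact_force: [1.0, 0.8, 4.9]
gripper_width: 0.557
grasp_force: 62.0
```

>>> servo_tool(motion=[0,0,0,-0.2,0,0,0,0,-0.45,0,0,0,0.2,-0.45,0,0,0,0.5,-0.45,0,0,0,0.8,-0.45,0])

```text
time: 8.75
tool_pos: [0.4849, 0.114, 0.0321]
tool_rot: [-0.001, 0.0, 1.0, -0.0]
contact_force: [0.2, 0.7, -1.3]
gripper_width: 0.56
grasp_force: 62.0
```

>>> servo_tool(motion=[0,-0.1,0.3,0,0,0,-0.22,0.6,0,0,0,-0.22,0.81,0,0,0,-0.22,0.81,0,0])

```text
time: 9.25
tool_pos: [0.5113, 0.2115, 0.0319]
tool_rot: [-0.001, -0.001, 1.0, -0.0]
contact_force: [-0.4, -0.2, -1.1]
gripper_width: 0.558
grasp_force: 62.0
```

```bash
python3 -c "
from dish import *
s=manip.state();print(s['tool_pos'],s['gripper_width'],s['grasp_force'])
dish('scene','yellow_dish',.5125,.21)"
```

```text
[0.51127045 0.21145508 0.03186557] 0.5582606887519181 61.999465850094566
scene yellow_dish 0.72 199 [0.5175 0.2119 0.0704] [[0.5, 0.189, 0.056], [0.535, 0.235, 0.085]]
```

>>> servo_tool(motion=[0,0,0,0.2,0,0,0,0,0.38,0,0,0,0,0.44,0,0,0,0,0.44,0,0,0,0,0.44,0])

```text
time: 9.98
tool_pos: [0.5126, 0.2101, -0.0195]
tool_rot: [0.0, 0.0, 1.0, 0.0]
contact_force: [0.3, -0.9, -1.4]
gripper_width: 0.561
grasp_force: 62.0
```

>>> servo_tool(motion=[0.2,0,0,0,0,0.65,0,0,0,0,0.65,0,0,0,0,0.65,0,0,-0.3,0,0.65,0,0,-0.6,0])

```text
time: 10.6
tool_pos: [0.5117, 0.2104, 0.0524]
tool_rot: [-0.001, -0.0, 1.0, -0.0]
contact_force: [0.2, 0.6, 0.8]
gripper_width: 0.825
grasp_force: 0.0
```

```bash
python3 -c "
from dish import *
dish('scene','yellow_dish',.5125,.21)
dish('scene','blue_dish',.668,.117)
s=manip.state();print(s['tool_pos'],s['gripper_width'],s['grasp_force'])
"
```

```text
scene yellow_dish 0.53 340 [0.513  0.2088 0.0176] [[0.489, 0.185, 0.002], [0.536, 0.233, 0.033]]
scene blue_dish 0.89 415 [0.6686 0.115  0.0171] [[0.646, 0.091, 0.002], [0.691, 0.139, 0.033]]
[0.51283748 0.21069511 0.05283366] 0.8265121519258064 0.0
```

>>> servo_tool(motion=[0.65,-0.32,-0.2,0,0,0.65,-0.646,-0.395,0,0])

```text
time: 11.05
tool_pos: [0.589, 0.1627, 0.0499]
tool_rot: [-0.002, -0.001, 1.0, -0.0]
contact_force: [-0.0, -0.7, 0.3]
gripper_width: 0.828
grasp_force: 0.0
```

>>> servo_tool(motion=[0.65,-0.32,-0.2,0,0,0.65,-0.646,-0.395,0,0,0.65,-0.646,-0.395,0,0,0.65,-0.646,-0.395,0.1,0])

```text
time: 11.55
tool_pos: [0.6667, 0.1159, 0.0389]
tool_rot: [-0.001, 0.0, 1.0, 0.0]
contact_force: [-0.8, -0.1, -0.0]
gripper_width: 0.828
grasp_force: 0.0
```

```bash
python3 -c "
from fing import *
fing()"
```

```text
tcp [0.6667 0.1159 0.0389] 0.8275773943690885 [-0.79866968 -0.1005364  -0.02788466] 11.55
-1 63 lowest [0.0086 0.009  0.0092 0.0094 0.0098] y [0.0925 0.1016] x [0.6495 0.6819]
1 79 lowest [0.0787 0.0791 0.0793 0.0801 0.0808] y [0.1484 0.1532] x [0.661  0.6783]
```

Aligned. I'll descend and grip the blue dish.

>>> servo_tool(motion=[0.65,0,0,0.25,0,0.65,0,0,0.49,0,0.65,0,0,0.49,0,0.2,0,0,0.49,0,0,0,0,0.49,0])

```text
time: 12.22
tool_pos: [0.6686, 0.1161, -0.0165]
tool_rot: [0.002, -0.0, 1.0, 0.0]
contact_force: [0.4, -0.2, -0.6]
gripper_width: 0.553
grasp_force: 61.6
```

>>> servo_tool(motion=[0,0,0,0,0,0,0,0,0,0,0,0,0,0,0])

```text
time: 12.6
tool_pos: [0.6683, 0.1159, -0.0171]
tool_rot: [0.001, -0.0, 1.0, 0.0]
contact_force: [-0.4, 1.1, 6.2]
gripper_width: 0.552
grasp_force: 62.2
```

>>> servo_tool(motion=[0,0,0,-0.25,0,0,0,0,-0.5,0,0,0.26,-0.15,-0.5,0,0,0.52,-0.3,-0.5,0,0,0.779,-0.445,-0.5,0])

```text
time: 13.22
tool_pos: [0.5724, 0.0617, 0.0407]
tool_rot: [-0.0, -0.0, 1.0, -0.0]
contact_force: [1.2, -0.6, -1.7]
gripper_width: 0.554
grasp_force: 62.0
```

>>> servo_tool(motion=[0,0.26,-0.15,0,0,0,0.52,-0.3,0,0,0,0.779,-0.445,0,0,0,0.779,-0.445,0.2,0,0,0.779,-0.445,0.3,0])

```text
time: 13.85
tool_pos: [0.479, 0.0088, 0.0039]
tool_rot: [-0.001, 0.0, 1.0, 0.0]
contact_force: [-0.1, 0.5, -0.5]
gripper_width: 0.55
grasp_force: 62.0
```

>>> servo_tool(motion=[0,0,0,0.1,0,0,0,0,0.19,0,0,0,0,0.19,0,0,0,0,0.19,0])

```text
time: 14.35
tool_pos: [0.4813, 0.0089, -0.0171]
tool_rot: [0.001, -0.0, 1.0, -0.0]
contact_force: [1.1, 0.4, 0.5]
gripper_width: 0.553
grasp_force: 62.2
```

>>> servo_tool(motion=[0.2,0,0,0,0,0.65,0,0,0,0,0.65,0,0,0,0,0.65,0,0,-0.3,0,0.65,0,0,-0.6,0])

```text
time: 14.98
tool_pos: [0.4796, 0.009, 0.0547]
tool_rot: [-0.001, 0.0, 1.0, 0.0]
contact_force: [0.8, 0.1, -0.0]
gripper_width: 0.824
grasp_force: 0.0
```

```bash
python3 -c "
from dish import *
dish('scene','blue_dish',.482,.009)
dish('scene','blue_mat',.482,.009)
dish('scene','yellow_mat',.671,.118)
s=manip.state();print(s['tool_pos'],s['gripper_width'],s['grasp_force'])
"
```

```text
scene blue_dish 0.62 359 [0.4823 0.0075 0.0178] [[0.459, -0.016, 0.003], [0.506, 0.031, 0.033]]
scene blue_mat 0.66 265 [0.4836 0.0094 0.0013] [[0.449, -0.026, -0.002], [0.519, 0.045, 0.005]]
scene yellow_mat 0.68 739 [0.6728 0.1192 0.0008] [[0.637, 0.082, -0.003], [0.709, 0.156, 0.004]]
[0.47926098 0.00903845 0.05315621] 0.8260477807865336 0.0
```

>>> servo_tool(motion=[0.65,-0.06,0.42,0,0,0.65,-0.13,0.838,0,0])

```text
time: 15.52
tool_pos: [0.4948, 0.1101, 0.0527]
tool_rot: [-0.001, 0.001, 1.0, -0.0]
contact_force: [0.1, -0.2, 0.1]
gripper_width: 0.824
grasp_force: 0.0
```

>>> servo_tool(motion=[0.65,-0.06,0.42,0,0,0.65,-0.13,0.838,0,0,0.65,-0.13,0.838,0,0,0.65,-0.13,0.838,0,0])

```text
time: 16.02
tool_pos: [0.5103, 0.2095, 0.0528]
tool_rot: [-0.001, -0.0, 1.0, -0.001]
contact_force: [-0.1, -0.2, 0.5]
gripper_width: 0.825
grasp_force: 0.0
```

>>> servo_tool(motion=[0.65,0,0,0.3,0,0.65,0,0,0.6,0,0.65,0,0,0.6,0,0.2,0,0,0.6,0,0,0,0,0.6,0])

```text
time: 16.65
tool_pos: [0.5134, 0.2101, -0.0152]
tool_rot: [0.002, 0.0, 1.0, 0.0]
contact_force: [-0.2, 0.3, -1.0]
gripper_width: 0.561
grasp_force: 61.6
```

>>> servo_tool(motion=[0,0,0,0,0,0,0,0,0,0,0,0,0,0,0])

```text
time: 17.02
tool_pos: [0.5131, 0.2102, -0.0156]
tool_rot: [0.002, -0.0, 1.0, 0.0]
contact_force: [-0.7, -2.4, 6.8]
gripper_width: 0.554
grasp_force: 62.3
```

>>> servo_tool(motion=[0,0,0,-0.25,0,0,0,0,-0.5,0,0,-0.22,-0.13,-0.5,0,0,-0.44,-0.26,-0.5,0,0,-0.66,-0.38,-0.5,0])

```text
time: 17.65
tool_pos: [0.5912, 0.1641, 0.0425]
tool_rot: [-0.0, -0.0, 1.0, 0.0]
contact_force: [0.1, -0.3, -0.6]
gripper_width: 0.56
grasp_force: 62.1
```

>>> servo_tool(motion=[0,-0.22,-0.13,0,0,0,-0.44,-0.26,0,0,0,-0.66,-0.38,0,0,0,-0.66,-0.38,0.2,0,0,-0.66,-0.38,0.3,0])

```text
time: 18.27
tool_pos: [0.6674, 0.1191, 0.0033]
tool_rot: [-0.003, -0.0, 1.0, 0.0]
contact_force: [-0.2, 0.9, -1.1]
gripper_width: 0.555
grasp_force: 62.1
```

>>> servo_tool(motion=[0,0,0,0.1,0,0,0,0,0.19,0,0,0,0,0.19,0,0,0,0,0.19,0])

```text
time: 18.77
tool_pos: [0.6699, 0.1194, -0.0156]
tool_rot: [0.0, -0.0, 1.0, 0.0]
contact_force: [-2.1, 0.5, 3.9]
gripper_width: 0.557
grasp_force: 62.6
```

>>> servo_tool(motion=[0.2,0,0,0,0,0.65,0,0,0,0,0.65,0,0,0,0,0.65,0,0,-0.3,0,0.65,0,0,-0.6,0])

```text
time: 19.4
tool_pos: [0.6693, 0.1187, 0.0555]
tool_rot: [-0.001, 0.0, 1.0, -0.0]
contact_force: [0.8, -0.0, 0.2]
gripper_width: 0.824
grasp_force: 0.0
```

```bash
python3 -c "
from dish import *
dish('scene','yellow_dish',.671,.118)
dish('scene','yellow_mat',.671,.118)
I,D=dish('scene','blue_dish',.482,.009)
cv2.imwrite('pics/d.png',cv2.resize(I[120:360,170:490,::-1],(800,600)))
s=manip.state();print(s['tool_pos'],s['gripper_width'],s['grasp_force'],s['time'])
"
```

```text
scene yellow_dish 0.78 367 [0.6704 0.1174 0.0185] [[0.648, 0.094, 0.004], [0.693, 0.141, 0.033]]
scene yellow_mat 0.76 384 [0.6723 0.1165 0.0039] [[0.635, 0.082, -0.003], [0.71, 0.151, 0.011]]
scene blue_dish 0.54 390 [0.4817 0.0116 0.0161] [[0.458, -0.016, -0.0], [0.505, 0.039, 0.032]]
[0.66886402 0.11867844 0.05399861] 0.8265638457191236 0.0 19.7
```

View pics/d.png

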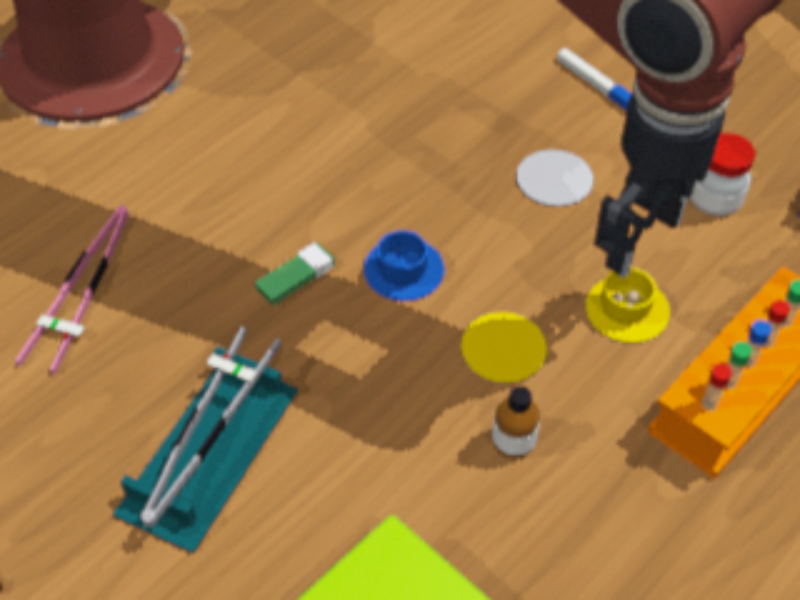

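The view confirms that both dishes stand on the mats of their own colour. The yellow dish is at crop (630,295), the blue at (403,262), and the tweezers on the rest around (205,430). Next I'll move over the tweezers.

>>> servo_tool(motion=[0.2,0,0,-0.3,0,0.2,0.18,-0.4,-0.3,0,0.2,0.3625,-0.795,-0.3,0])

```text
time: 20.08
tool_pos: [0.6253, 0.0228, 0.0903]
tool_rot: [-0.001, -0.001, 1.0, -0.0]
contact_force: [-0.2, -1.0, -0.7]
gripper_width: 0.6
grasp_force: 0.0
```

>>> servo_tool(motion=[0.2,0.18,-0.4,0,0,0.2,0.3625,-0.795,0,0])

```text
time: 20.32
tool_pos: [0.5809, -0.0731, 0.0896]
tool_rot: [-0.002, -0.0, 1.0, 0.0]
contact_force: [-0.3, 0.5, 0.7]
gripper_width: 0.6
grasp_force: 0.0
```

>>> servo_tool(motion=[0.2,0.18,-0.4,0,0,0.2,0.3625,-0.795,0,0])

```text
time: 20.58
tool_pos: [0.5375, -0.1683, 0.0898]
tool_rot: [-0.001, -0.0, 1.0, 0.001]
contact_force: [0.4, 0.4, -0.6]
gripper_width: 0.598
grasp_force: 0.0
```

>>> servo_tool(motion=[0.2,0.18,-0.4,0,0,0.2,0.3625,-0.795,0,0])

```text
time: 20.82
tool_pos: [0.4941, -0.2635, 0.0898]
tool_rot: [-0.001, -0.0, 1.0, 0.001]
contact_force: [0.6, -0.0, 0.4]
gripper_width: 0.594
grasp_force: 0.0
```

>>> servo_tool(motion=[0.2,0,0,0,0.23,0.2,0,0,0,0.46,0.2,0,0,0,0.69,0.2,0,0,0,0.92,0.2,0,0,0,1])

```text
time: 21.45
tool_pos: [0.4949, -0.2621, 0.0896]
tool_rot: [-0.002, 0.384, 0.923, 0.0]
contact_force: [0.2, 0.6, 0.6]
gripper_width: 0.601
grasp_force: 0.0
```

>>> servo_tool(motion=[0.2,0,0,0,0.23,0.2,0,0,0,0.46,0.2,0,0,0,0.613,0.2,0,0,0,0.613,0.2,0,0,0,0.613])

```text
time: 22.08
tool_pos: [0.4954, -0.2624, 0.0907]
tool_rot: [-0.001, 0.591, 0.807, -0.0]
contact_force: [-0.2, 0.6, 0.4]
gripper_width: 0.603
grasp_force: 0.0
```

```bash
python3 - <<'E'
from pic import *
s=manip.state();print(np.round(s['joint_pos'],3),np.round(s['tool_pos'],4),np.round(s['tool_rot'],4),s['gripper_width'])
p=ray_z('scene',[[247.2,288],[254.4,294.8],[250.8,291.4]],.044);print(p.round(4))
I,D=eyes.grab_frame('scene')
# finger lowest
W=world('scene',UV,D.ravel()).reshape(480,640,3);x,y,z=s['tool_pos']
m=(I.max(2)<125)&(np.ptp(I.astype(int),axis=2)<25)&(D>0)&(np.hypot(W[...,0]-x,W[...,1]-y)<.07)&(W[...,2]<z+.075)&(W[...,2]>.07)
P=W[m];Q=P[P[:,2]<.025+P[:,2].min()];print(len(Q),Q.min(0),Q.max(0),np.median(Q,0))
# rack bounds
H=cv2.cvtColor(I,cv2.COLOR_RGB2HSV);m=(H[...,0]>8)&(H[...,0]<18)&(H[...,1]>220)&(W[...,0]>.68)&(W[...,2]>.02)&(D>0);P=W[m];print('rack',np.percentile(P,[1,50,99],axis=0).round(3))
E
```

```text
[-0.62  -0.002  1.863 -0.     1.282 -0.925] [ 0.4954 -0.2624  0.0907] [-0.0009  0.5912  0.8065 -0.    ] 0.6031348221882059
[[ 0.4886 -0.2594  0.044 ]
 [ 0.5124 -0.2602  0.044 ]
 [ 0.5006 -0.2598  0.044 ]]
119 [ 0.46153786 -0.28225511  0.12314785] [ 0.53525888 -0.24757323  0.14786495] [ 0.4740241  -0.26434905  0.13738941]
rack [[0.769 0.018 0.021]
 [0.794 0.021 0.047]
 [0.834 0.211 0.093]]
```

>>> servo_tool(motion=[0.2,0,0.018,0.3,0,0.2,0,0.018,0.6,0,0.2,0,0.018,0.75,0,0.2,0,0.018,0.88,0,0.2,0,0.018,0.88,0])

```text
time: 22.75
tool_pos: [0.4976, -0.2618, -0.0147]
tool_rot: [-0.001, 0.592, 0.806, -0.0]
contact_force: [0.8, 0.4, 0.6]
gripper_width: 0.604
grasp_force: 0.0
```

>>> servo_tool(motion=[-0.1,0,0,0,0,-0.25,0,0,0,0,-0.25,0,0,0,0])

```text
time: 23.12
tool_pos: [0.4986, -0.2625, -0.013]
tool_rot: [0.001, 0.592, 0.806, -0.0]
contact_force: [0.1, -0.3, -0.3]
gripper_width: 0.371
grasp_force: 0.0
```

>>> servo_tool(motion=[-0.35,0,0,0,0,-0.35,0,0,0,0])

```text
time: 23.38
tool_pos: [0.4981, -0.2622, -0.0137]
tool_rot: [0.0, 0.592, 0.806, -0.0]
contact_force: [-0.4, -0.6, -0.4]
gripper_width: 0.329
grasp_force: 0.2
```

>>> servo_tool(motion=[-0.42,0,0,0,0,-0.42,0,0,0,0])

```text
time: 23.62
tool_pos: [0.4983, -0.2623, -0.0136]
tool_rot: [0.0, 0.592, 0.806, 0.0]
contact_force: [-0.9, -0.4, 1.7]
gripper_width: 0.292
grasp_force: 4.7
```

>>> servo_tool(motion=[-0.5,0,0,0,0,-0.5,0,0,0,0])

```text
time: 23.88
tool_pos: [0.4985, -0.2624, -0.0134]
tool_rot: [0.001, 0.592, 0.806, 0.0]
contact_force: [0.5, 0.6, 4.0]
gripper_width: 0.252
grasp_force: 7.2
```

>>> servo_tool(motion=[-0.55,0,0,0,0,-0.56,0,0,0,0,-0.56,0,0,0,0])

```text
time: 24.25
tool_pos: [0.4987, -0.2624, -0.0134]
tool_rot: [0.001, 0.592, 0.806, 0.0]
contact_force: [1.5, 0.5, 5.5]
gripper_width: 0.218
grasp_force: 9.0
```

>>> servo_tool(motion=[-0.56,0,0,-0.1,0,-0.56,0,0,-0.3,0,-0.56,0,0,-0.5,0,-0.56,0,0,-0.5,0,-0.56,0,0,-0.5,0])

```text
time: 24.88
tool_pos: [0.497, -0.2616, 0.0448]
tool_rot: [-0.001, 0.592, 0.806, -0.0]
contact_force: [0.9, -0.3, 0.8]
gripper_width: 0.222
grasp_force: 6.2
```

```bash
python3 - <<'E'
from pic import *
s=manip.state();print(np.round(s['tool_pos'],4),s['gripper_width'],s['grasp_force'],s['time'])
I,D=eyes.grab_frame('scene');np.savez('s1.npz',I=I,D=D)
I2,D2=eyes.grab_frame('top');np.savez('t1.npz',I=I2,D=D2)
a=cv2.resize(I[220:320,200:310,::-1],(400,364),interpolation=2);b=cv2.resize(I2[200:300,360:470,::-1],(400,364),interpolation=2)
cv2.imwrite('pics/e.png',np.hstack([a,b]))
E
```

```text
[ 0.497  -0.2616  0.0448] 0.2224565157353382 6.191231086850166 24.875
```

View pics/e.png

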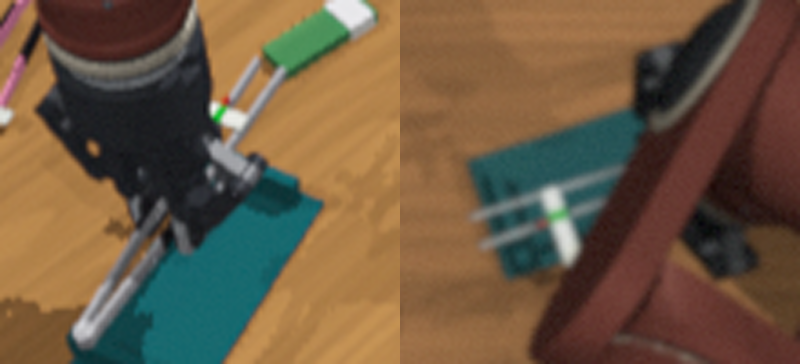

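The tweezers are lifted off the rest. The red pointer (right half, about (543,224)) sits just short of the green band's middle at (556,216), so I'll squeeze a little more and carry them over.

>>> servo_tool(motion=[-0.585,0,0,-0.05,0,-0.585,0,0,-0.1,0,-0.585,0,0,-0.15,0,-0.585,0,0,-0.15,0])

```text
time: 25.48
tool_pos: [0.4986, -0.2626, 0.0652]
tool_rot: [0.001, 0.592, 0.806, 0.0]
contact_force: [-0.1, 0.2, -0.2]
gripper_width: 0.206
grasp_force: 7.0
```

>>> servo_tool(motion=[-0.585,0.1,0.1,0,0,-0.585,0.28,0.25,0,0,-0.585,0.45,0.4,0,0,-0.585,0.63,0.55,0,0])

```text
time: 25.98
tool_pos: [0.5387, -0.1684, 0.0638]
tool_rot: [-0.0, 0.592, 0.806, 0.0]
contact_force: [0.2, -0.1, -1.4]
gripper_width: 0.213
grasp_force: 7.0
```

>>> servo_tool(motion=[-0.585,0.16,0.14,0,0,-0.585,0.32,0.28,0,0,-0.585,0.48,0.42,0,0,-0.585,0.63,0.55,0,0])

```text
time: 26.48
tool_pos: [0.5789, -0.0763, 0.0637]
tool_rot: [-0.0, 0.592, 0.806, 0.0]
contact_force: [-0.2, -1.0, -0.5]
gripper_width: 0.211
grasp_force: 7.0
```

>>> servo_tool(motion=[-0.585,0.18,0.16,0,0,-0.585,0.35,0.31,0,0,-0.585,0.5,0.44,0,0,-0.585,0.6,0.52,0,0,-0.585,0.64,0.55,0,0])

```text
time: 27.1
tool_pos: [0.6187, 0.0158, 0.0638]
tool_rot: [-0.0, 0.591, 0.806, -0.0]
contact_force: [0.7, -0.6, -0.5]
gripper_width: 0.212
grasp_force: 7.0
```

>>> servo_tool(motion=[-0.585,0,0,0,0.05,-0.585,0,0,0,0.15,-0.585,0,0,0,0.27,-0.585,0,0,0,0.39,-0.585,0,0,0,0.5])

```text
time: 27.72
tool_pos: [0.6184, 0.0142, 0.064]
tool_rot: [-0.0, 0.739, 0.674, -0.0]
contact_force: [0.2, -0.1, -1.1]
gripper_width: 0.214
grasp_force: 7.0
```

>>> servo_tool(motion=[-0.585,0,0,0,0.12,-0.585,0,0,0,0.24,-0.585,0,0,0,0.36,-0.585,0,0,0,0.45,-0.585,0,0,0,0.5])

```text
time: 28.35
tool_pos: [0.6184, 0.0142, 0.0639]
tool_rot: [-0.0, 0.856, 0.517, -0.0]
contact_force: [0.3, -1.0, -0.6]
gripper_width: 0.209
grasp_force: 7.0
```

>>> servo_tool(motion=[-0.585,0,0,0,0,-0.585,0,0,0,0])

```text
time: 28.6
tool_pos: [0.6186, 0.0144, 0.064]
tool_rot: [-0.0, 0.855, 0.518, -0.0]
contact_force: [-0.7, 0.1, -0.6]
gripper_width: 0.21
grasp_force: 7.0
```

```bash
python3 - <<'E'
from pic import *
s=manip.state();print(np.round(s['tool_pos'],4),np.round(s['tool_rot'],3),s['gripper_width'],s['grasp_force'],s['time'])
I,D=eyes.grab_frame('scene');np.savez('s2.npz',I=I,D=D)
I2,D2=eyes.grab_frame('top');np.savez('t2.npz',I=I2,D=D2)
a=cv2.resize(I[160:260,370:470,::-1],(400,400),interpolation=2);b=cv2.resize(I2[140:240,230:330,::-1],(400,400),interpolation=2)
cv2.imwrite('pics/f.png',np.hstack([a,b]))
E
```

```text
[0.6186 0.0144 0.064 ] [-0.     0.855  0.518 -0.   ] 0.20986035016522908 7.040439248085022 28.6
```

View pics/f.png

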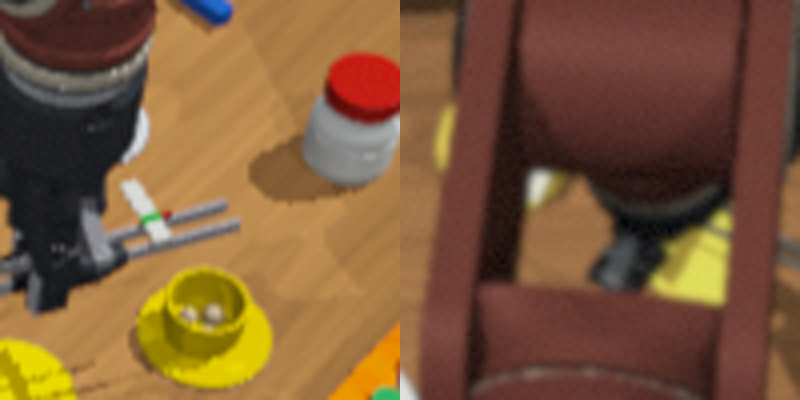

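The pointer (165,214) is at the green band (150,217), and the grip reads 7.0 N, which matches the mark. I'll check the position of the tips, pixels about (427,211) and (430,216).

```bash
python3 - <<'E'
from pic import *
f=np.load('s2.npz');I,D=f['I'],f['D']
W=world('scene',UV,D.ravel()).reshape(480,640,3)
m=(np.ptp(I.astype(int),axis=2)<40)&(D>0)&(W[...,2]>.08)&(W[...,2]<.14)&(np.hypot(W[...,0]-.6184,W[...,1]-.0144)>.05)&(np.abs(W[...,0]-.65)<.06)&(W[...,1]>.05)&(W[...,1]<.2)
P=W[m];d=np.array([np.cos(np.radians(62.4)),np.sin(np.radians(62.4))]);t=(P[:,:2]-[.6184,.0144])@d;o=np.argsort(-t)[:12]
print(np.c_[P[o],t[o]].round(4))
print(ray_z('scene',[[428.5,213.9]],.110), proj('scene',[[.6705,.1175,.110]]))
E
```

```text
[[0.6659 0.1188 0.112  0.1145]
 [0.6651 0.1192 0.1144 0.1145]
 [0.6781 0.1123 0.1135 0.1145]
 [0.6757 0.1127 0.1113 0.1137]
 [0.6795 0.1106 0.1127 0.1136]
 [0.6646 0.1179 0.1085 0.1131]
 [0.6639 0.1181 0.111  0.113 ]
 [0.6634 0.118  0.1141 0.1126]
 [0.6784 0.1095 0.1095 0.112 ]
 [0.6776 0.1097 0.112  0.1119]
 [0.6622 0.1168 0.1109 0.111 ]
 [0.6636 0.115  0.1101 0.1101]]
[[0.6741174  0.11719618 0.11      ]] [[427.22291877 212.98769809]]
```

```bash
python3 -c "
from plant import job_done
print(job_done())"
```

```text
the job is handed in; nothing more can be done
None
```

I handed the job in at about 29 s of the 67 s; it gave no verdict. By my measurements both dishes are within about 5 mm of the centres of their own mats, and the tweezers are held at the mark (7.0 N, pointer at the green band), tips about 11 cm above the table and within about 3 mm of the yellow dish's centre.

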